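Click the warming tray under the teapot to keep-warm

TASK

The tea is brewed: set the warming zone that the teapot stands on to keep-warm, which is the middle click of the knurled thumbwheel in front of that zone (it may now be at off or at hot). Roll the wheel one click with a fingertip pressed on its top, without running on past the middle, and let it settle there. Leave the other zone's wheel as it is, and do not move or lift the teapot, the milk jug, the cup or the bowls.

Things in the scene. Friction and masses are not known exactly. Their poses are not given: they have to be found in the camera images.
- warmer: twin-zone steel warming tray, fixed on the ledge, 330 mm deep (x), 500 mm wide (y). Origin: centre of its underside; +x from the control strip to the far side, +y to its left zone, z up. The control strip, on top along the near (-x) edge, is 55 mm above the ledge, the black glass behind it 58 mm. On the strip each zone has a black knurled thumbwheel in a slot, its axle level along y and rigid.
- left_crest (a point): highest point of the left wheel's rim, midway across its width, fixed to the tray: 65 mm above the ledge, 120 mm before (-x) and 125 mm left (+y) of the tray's origin. Wheel: 52 mm in diameter, 22 mm wide, 10 mm proud of the strip. Along each flank runs a fixed grey cheek, 8 mm wide, 56 mm long, its top 4 mm lower than the crest. The axle lies 26 mm below this point.
- right_crest (a point): the same point of the right wheel, 125 mm right (-y) of the tray's origin; same wheel and cheeks. On both: a white line across the rim is the pointer; dots on the cheeks mark its stops: white (off) 15 mm before the crest on the robot's side, yellow (keep-warm) level with the crest, red (hot) 15 mm behind it.
- left_wheel (a joint): angle of the left wheel, rad; grows as the crest moves along the tray's +x. It clicks in at -0.6 (off), 0 (keep-warm, white line on the crest) and +0.6 (hot); end stops at -0.72 and 0.72. Let go within about 0.3 of 0 it springs to 0, further off to off or hot. Starts at hot. A fingertip on the crest, pressed with 5 to 10 N and drawn along x, rolls it, 26 mm a radian, against up to 2 N.
- right_wheel (a joint): angle of the right wheel, rad; the same in every way (-0.6 off, 0 keep-warm, +0.6 hot, grows along the tray's +x), but it starts at off
- left_zone (a point): centre of the left warming zone on the glass, 175 mm behind (+x of) the left wheel's crest; a printed ring 164 mm across; its wheel is the left one
- right_zone (a point): centre of the right warming zone, likewise behind the right wheel's crest; its wheel is the right one
- teapot: white ceramic teapot with a hinged steel lid, body 128 mm in diameter, 130 mm high with the lid's black knob, spout to +x (112 mm out), handle to -x (106 mm out); stands within 15 mm of the centre of one of the two zones. Origin: centre of its underside, z up. Loose.
- milk_jug: open stainless steel milk jug, 86 mm in diameter, 98 mm high, handle to -x; stands on the other zone. Origin: centre of its underside. Loose.
- glass_cup: small clear glass cup, 68 mm in diameter, 75 mm high, on the ledge to the right of the tray. Origin: centre of its underside. Loose.
- bowls: three nested orange melamine bowls, 150 mm in diameter, 79 mm high together, on the ledge to the left of the tray. Origin: centre of the underside. Loose.

How it is judged:
By the outcome, as a careful person would: the job done as asked, in the order asked, and still so for the second after the job is handed in, with the robot touching nothing.
It also fails if it takes over 29 s, if anything falls off the work surface, if the arm or the gripper's body presses on something with over 40 N, if the wrist force passes 120 N, or if a joint passes its speed limit or range.

ROBOT

A 7-joint arm with a two-finger parallel gripper is mounted at the origin on the work surface. World frame = base frame: x ahead of the robot, y to its left, z up, the work surface at z = 0. Lengths are in m, angles in rad, forces in N, time in s.
With the tool pointing down it reaches from about 0.425 to 1.025 m from the base axis. Payload 3.6 kg.
Tool frame: the origin (TCP) lies midway between the tips of the shut fingers; the grasp point (between the pads) lies 19 mm behind it; z points along the fingers, y is the line along which they close (so a half turn about z gives the same grasp; the last joint's range is limited). The gripper opens to 85 mm and grips with 20 to 120 N. Pads are 22 mm wide; open, the fingers measure 114 mm over their backs; the gripper's body (76 mm by 85 mm) begins 54 mm behind the grasp point. The pads swing forward as they close: fully open they stand 13 mm farther back than shut.
Start: joints at [-1.296, 0.591, 0.048, 1.609, -0.033, 0.943, -0.034], TCP at [0.261, 0.676, 0.231] pointing down, gripper open.
Joint ranges: [-2.69, 2.69], [-0.47, 2.24], [-1.27, 1.36], [0.19, 2.51], [-1.53, 4.68], [0.08, 2.07], [-3.09, 3.09]. Speed limits (rad/s): [2.57, 2.57, 3.14, 3.14, 3.14, 3.14, 3.14].

INTERFACE

Orientations are given as a rotation vector (axis times angle).
In Python, from station import readout, vision, job, find_in, silhouettes gives the robot as it stands.
- The arm moves only by the shell command python3 -m pendant 'ROWS' [FORCE]. ROWS is JSON, one flat list of numbers, 7 for each row, row after row: the finger opening in m, from 0 to 0.0854, then the shift along the tool's x, y, z in m, then the turn, a rotation vector about the tool's x, y, z in rad. A call has 1 to 10 rows; each row shifts and turns the commanded pose from where the row before left it, along the tool's axes as they then stand; what a row does not reach is not made up. A row lasts 1/8 s, in which the tool goes at most 62.5 mm and 10.7 degrees, less where a joint would pass 70% of its speed; a pose out of reach is approached as far as the arm can. A call with a gripper value outside its range is refused whole. The fingers move at their own pace and stop on an object; FORCE is the grip in N (left out, the last holds). Time passes only in rows, so rows that do not move let the fingers close. It gives the time, the measured TCP pose, the force, the opening and the grip force at its end, in the units of the state.
- readout.observe(): the state, without advancing time (a new reading comes with each control period).
- vision.camera(name): name is "scene" or "side" or "wrist"; returns (picture, depth): 480x640x3 uint8, red, green, blue; 480x640 float32, m along the optical axis (not along the pixel's ray), 0 where there is no reading.
- vision.calibration(name): a dict with "fx", "fy", "cx", "cy" (pixels), "rvec" (rotation vector, rad) and "tvec" (3), from world to camera coordinates, as OpenCV has them. Camera axes: x right, y down, z forward; pixel columns grow to the right and rows downward; lengths in m; the calibration is good to about 2 mm. A picture is of the moment at which its call begins: read the wrist's pose just before it. calibration takes no time and is no camera call; for the wrist camera it gives the pose at the moment of the call.
- job.finish_job(): hands the job in; it is judged then, once.
Trained networks look in the newest picture that a camera, given by its name, has taken for a name from the list of things; names that differ only in an ending like _2 or _b are one class to them, and where a whole thing is asked for, a point or a joint stands for the part that bears it (a point fixed in the world has none). Each returns a list of dicts, best first, with "conf" (0 to 1); they miss things now and then, are a little off and sometimes report something else, mostly with a low value. They report only what shows in the picture. A call takes as long as a camera call.
- find_in(name, camera): "bbox" ([centre column, centre row, width, height] in pixels, round what is visible of it).
- silhouettes(name, camera): "region" (480x640 bool, what is visible of it) and "bbox" ([centre column, centre row, width, height] in pixels, round what is visible of it).
The state is a dict: "clock": time; "joint_positions": joint angles; "dq": joint speeds; "effort": joint torques, N m; "tool_pos": TCP position; "orientation": TCP orientation; "contact_force": force on the tool from outside, world axes, zero at the start; "moment": the same for the moment, N m; "width": finger opening in m; "gripper_force": force on a finger pad.
Only numpy, scipy, OpenCV 4.12 (cv2) and the standard library are available. Lean on these libraries where they do the work, as an engineer would, in place of code of your own. Each camera call takes 0.05 s, during which the arm holds its last target. There are 200 camera calls.

## Working session

There is one attempt and no reset: what is moved stays moved. The work goes in short steps, Python scripts to look and compute and a shell command to move; the robot and the scene stay as the last step left them, time stands still between calls to the robot, and variables do not carry over. Pictures are saved under pics/ and viewed, at most 10 in all, crops included, and the job is handed in when it is done.

```bash
mkdir -p pics; cat > h.py <<'E'
import numpy as np, cv2
from station import readout, vision, job, find_in, silhouettes
from scipy.spatial.transform import Rotation as R
def pts(name, depth, cal=None):
    c=cal or vision.calibration(name); M=R.from_rotvec(np.ravel(c["rvec"])).as_matrix()
    v,u=np.mgrid[0:480,0:640]; z=depth
    P=np.stack([(u-c["cx"])*z/c["fx"],(v-c["cy"])*z/c["fy"],z],-1)
    return (P-np.ravel(c["tvec"]))@M
E
python3 - <<'E'
from h import *
s=readout.observe(); print({k:np.round(v,3) for k,v in s.items()})
for n in ["scene","side"]:
    im,d=vision.camera(n); cv2.imwrite(f"pics/{n}0.png",im[:,:,::-1]); np.save(n+"_d.npy",d)
    P=pts(n,d); np.save(n+"_P.npy",P)
    for o in ["teapot","milk_jug","left_wheel","warmer","bowls","glass_cup"]:
        for r in silhouettes(o,n)[:3]:
            m=r["region"]&(d>0); q=P[m]
            print(n,o,round(r["conf"],2),np.round(r["bbox"]),np.round(np.median(q,0),3) if len(q) else None, np.round(np.percentile(q,[2,98],axis=0),3).tolist() if len(q) else None)
E
```

```text
{'clock': np.float64(0.0), 'joint_positions': array([-1.295,  0.592,  0.048,  1.61 , -0.033,  0.943, -0.034]), 'dq': array([ 0.   , -0.   ,  0.   , -0.002, -0.001, -0.001,  0.001]), 'effort': array([-0.0000e+00, -5.4870e+01,  1.5460e+00, -1.9812e+01,  9.0000e-03,
        9.0000e-03,  0.0000e+00]), 'tool_pos': array([0.261, 0.675, 0.23 ]), 'orientation': array([-0.576, -3.088,  0.004]), 'contact_force': array([-0.293,  0.372,  0.665]), 'moment': array([-0.007,  0.046, -0.033]), 'gripper_force': np.float64(0.0), 'width': np.float64(0.086)}
scene teapot 0.75 [340. 276.  68.  74.] [0.749 0.192 0.14 ] [[0.68, 0.085, 0.061], [0.784, 0.265, 0.17]]
scene milk_jug 0.64 [238. 224.  43.  62.] [ 0.753 -0.078  0.121] [[0.709, -0.131, 0.064], [0.784, -0.052, 0.158]]
scene left_wheel 0.44 [382. 244.  17.  10.] [0.554 0.155 0.064] [[0.533, 0.144, 0.058], [0.568, 0.164, 0.068]]
scene warmer 0.88 [305. 277. 270. 199.] [0.725 0.075 0.059] [[0.518, -0.195, 0.021], [0.848, 0.294, 0.063]]
scene bowls 0.65 [486. 324.  85.  77.] [0.592 0.426 0.058] [[0.524, 0.356, 0.026], [0.664, 0.492, 0.081]]
scene glass_
[... 269 characters left out ...]
39] [[0.663, 0.09, 0.08], [0.77, 0.269, 0.173]]
side milk_jug 0.77 [279. 176.  43.  59.] [ 0.736 -0.067  0.12 ] [[0.701, -0.142, 0.061], [0.774, -0.05, 0.156]]
side left_wheel 0.58 [355. 288.  21.  10.] [0.544 0.157 0.062] [[0.525, 0.141, 0.055], [0.565, 0.168, 0.067]]
side warmer 0.86 [285. 265. 195. 202.] [0.639 0.126 0.057] [[0.508, -0.195, 0.019], [0.829, 0.307, 0.062]]
side bowls 0.63 [305. 419.  96.  99.] [0.591 0.425 0.057] [[0.524, 0.358, 0.053], [0.657, 0.496, 0.081]]
side glass_cup 0.7 [355. 288.  20.  12.] [0.546 0.155 0.062] [[0.527, 0.139, 0.056], [0.565, 0.167, 0.067]]
side glass_cup 0.67 [363. 141.  27.  42.] [ 0.58  -0.324  0.05 ] [[0.551, -0.376, 0.0], [0.61, -0.309, 0.075]]
```

View pics/scene0.png

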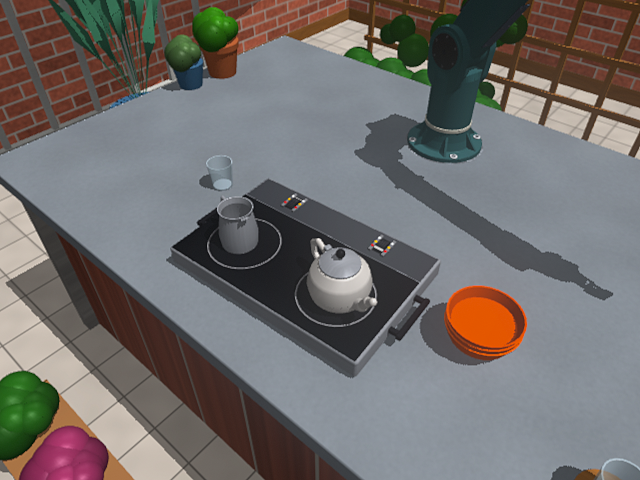

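View pics/side0.png

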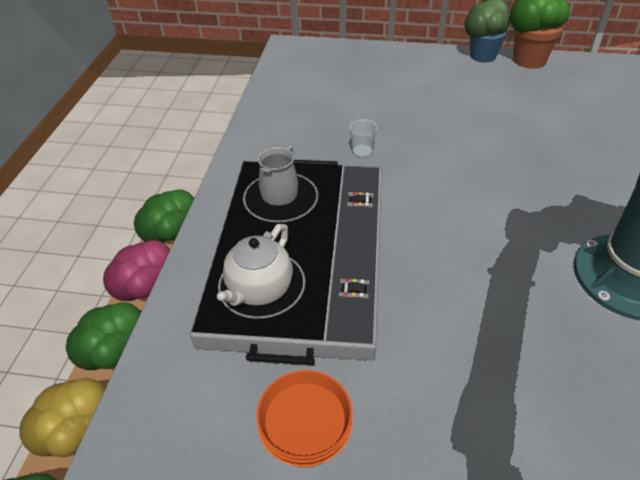

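Both views show the teapot on the left zone (scene ≈340,276; side ≈255,270) and the jug on the right zone, so it's the left wheel (scene ≈382,244; side ≈355,288) from hot to middle, i.e. rolled toward the robot. Now for the tray's pose.

```bash
cat > tray.py <<'E'
from h import *
from scipy.optimize import least_squares
for n in ["scene","side"]:
    P=np.load(n+"_P.npy"); 
    z=P[...,2]; m=(abs(z-.0565)<.008)&(P[...,0]>.45)&(P[...,0]<.95)&(P[...,1]>-.3)&(P[...,1]<.34)&(np.load(n+"_d.npy")>0)
    k,l,st,_=cv2.connectedComponentsWithStats(m.astype(np.uint8)); b=1+np.argmax(st[1:,4]); q=P[l==b]
    # robust edges in rotating frame: near edge line
    (cx,cy),(w,h),a=cv2.minAreaRect(q[:,:2].astype(np.float32)*1000); print(n,"rect",cx,cy,w,h,a,"z",np.median(q[:,2]))
    ys=np.arange(-.15,.27,.02); e=[];f=[]
    for y in ys:
        x=q[abs(q[:,1]-y)<.01,0]; e.append(np.percentile(x,.5)); f.append(np.percentile(x,99.5))
    def fit(t,v):
        r=least_squares(lambda p:p[0]+p[1]*t-v,[0.6,0],loss="soft_l1",f_scale=.001).x; return np.round(r,4)
    print(" near",fit(ys,np.array(e)),"far",fit(ys,np.array(f)))
    xs=np.arange(.56,.8,.02)
    print(" right",fit(xs,np.array([np.percentile(q[abs(q[:,0]-x)<.01,1],.5) for x in xs])),"left",fit(xs,np.array([np.percentile(q[abs(q[:,0]-x)<.01,1],99.5) for x in xs])))
    im=cv2.imread(f"pics/{n}0.png"); u,v=(382,244) if n=="scene" else (355,288)
    cv2.imwrite(f"pics/{n}c.png",cv2.resize(im[v-25:v+25,u-33:u+33],None,fx=8,fy=8,interpolation=cv2.INTER_CUBIC))
    g=im.astype(int);B,G,Rr=g[...,0],g[...,1],g[...,2]
    near=np.zeros(B.shape,bool); near[v-25:v+25,u-33:u+33]=1
    for c,mm in dict(red=(Rr>120)&(G<90),yel=(Rr>130)&(G>110)&(B<90),white=(B>150)).items():
        w=near&mm; print(" ",c,w.sum(),np.round(np.median(P[w],0),4) if w.any() else "")
E
python3 tray.py
```

```text
scene rect 675.3141479492188 36.70954895019531 332.8955993652344 500.82135009765625 3.5867722034454346 z 0.05892721573810676
 near [ 0.5163 -0.0644] far [ 0.8426 -0.0636]
 right [-0.2528  0.07  ] left [0.242  0.0651]
  red 13 [0.5623 0.1414 0.062 ]
  yel 15 [0.5485 0.1447 0.0631]
  white 315 [0.6973 0.195  0.1576]
side rect 673.0745849609375 38.12239074707031 329.7311706542969 504.2940368652344 3.530125379562378 z 0.05710035354995114
 near [ 0.5119 -0.062 ] far [ 0.8361 -0.0605]
 right [-0.5827  0.614 ] left [0.2426 0.068 ]
  red 14 [0.5602 0.1398 0.0616]
  yel 18 [0.5454 0.1525 0.06  ]
  white 74 [0.5333 0.1577 0.0595]
```

```bash
python3 -c "
import cv2,numpy as np
cv2.imwrite('pics/both.png',np.hstack([cv2.imread('pics/scenec.png')[:,:396],cv2.imread('pics/sidec.png')[:,132:528]]))"
```

```text
(no output)
```

View pics/sidec.png

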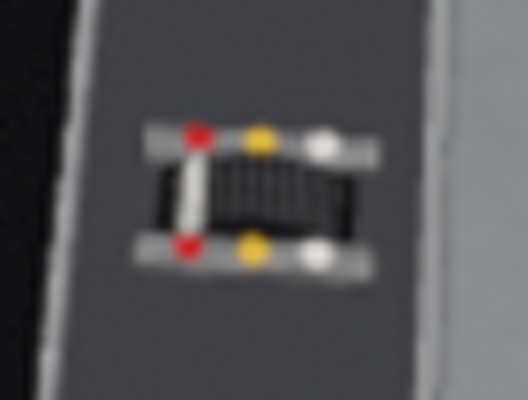

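The line sits at the red dots (hot), as stated. The two cameras agree on a tray centre of (0.674, 0.037) and a yaw of about 3.65°. That puts the left crest at about (0.5465, 0.1546, 0.065), which matches the yellow dots. I'll go above it, 8 mm to the far side, with the fingers shut.

```bash
python3 -m pendant '[0,-0.0462,-0.038,0,0,0,0, 0,-0.0462,-0.038,0,0,0,0, 0,-0.0462,-0.038,0,0,0,0, 0,-0.0462,-0.038,0,0,0,0, 0,-0.0462,-0.038,0,0,0,0, 0,-0.0462,-0.038,0,0,0,0, 0,-0.0462,-0.038,0,0,0,0, 0,-0.0462,-0.038,0,0,0,0, 0,-0.0462,-0.038,0,0,0,0, 0,-0.0462,-0.038,0,0,0,0]' 20
python3 -m pendant '[0,0,0,0.03,0,0,-0.15, 0,0,0,0.03,0,0,-0.15, 0,0,0,0.03,0,0,-0.13, 0,0,0,0.03,0,0,0, 0,0,0,0,0,0,0,0,0,0,0,0,0,0]'
cat > g.py <<'E'
from h import *
s=readout.observe(); T=R.from_rotvec(s["orientation"]).as_matrix(); p=np.array(s["tool_pos"])
c=np.array([.5465,.1546,.065]); ax=np.array([np.cos(.0637),np.sin(.0637),0])
print(s["clock"],"p",p.round(4),"F",np.round(s["contact_force"],2)); print(T.round(3))
print("to start(+8mm) in tool axes",((c+.008*ax-p)@T).round(4),"tray -x in tool",(-ax@T).round(3), "w",s["width"])
E
python3 g.py
```

```text
clock: 1.95
tool_pos: [0.5564, 0.1537, 0.2318]
orientation: [0.575, 3.087, 0.001]
contact_force: [0.4, 0.2, -0.2]
width: -0.0003
gripper_force: 0.0
clock: 2.7
tool_pos: [0.5561, 0.1555, 0.1122]
orientation: [-0.096, 3.139, 0.001]
contact_force: [0.2, 0.0, -1.2]
width: 0.0002
gripper_force: 0.0
2.7 p [0.5561 0.1555 0.1122] F [ 0.18  0.03 -1.17]
[[-0.998 -0.061  0.001]
 [-0.061  0.998  0.   ]
 [-0.002  0.    -1.   ]]
to start(+8mm) in tool axes [ 0.0017 -0.0003  0.0472] tray -x in tool [ 1.    -0.003 -0.002] w 0.00023745861447536966
```

```bash
python3 -m pendant '[0,0.0015,0,0.02,0,0,0, 0,0,0,0.02,0,0,0, 0,0,0,0.003,0,0,0, 0,0,0,0.001,0,0,0, 0,0,0,0,0,0,0]'; python3 g.py; python3 - <<'E'
from h import *
im,d=vision.camera("side"); cv2.imwrite("pics/s1.png",cv2.resize(im[225:325,285:418],None,fx=6,fy=6,interpolation=cv2.INTER_CUBIC)[:,:,::-1])
E
```

```text
clock: 3.32
tool_pos: [0.5546, 0.1554, 0.0683]
orientation: [-0.096, 3.138, 0.001]
contact_force: [0.6, 0.5, -0.8]
width: 0.0002
gripper_force: 0.0
3.325 p [0.5546 0.1554 0.0683] F [ 0.57  0.49 -0.84]
[[-0.998 -0.061  0.002]
 [-0.061  0.998  0.001]
 [-0.002  0.    -1.   ]]
to start(+8mm) in tool axes [ 0.0002 -0.0003  0.0033] tray -x in tool [ 1.    -0.003 -0.002] w 0.00022581280444906643
```

View pics/s1.png

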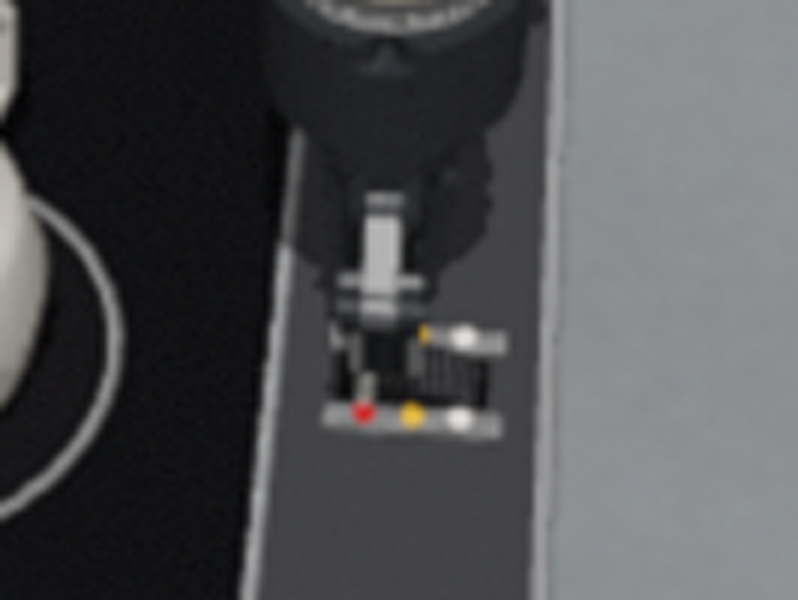

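The tip, at about (390,360) in the crop, is over the wheel, between the red and yellow dots and clear of both cheeks. Next I'll press down gently.

```bash
python3 -m pendant '[0,0,0,0.001,0,0,0, 0,0,0,0.001,0,0,0, 0,0,0,0.001,0,0,0, 0,0,0,0,0,0,0]'|sed -n 1,4p; python3 -m pendant '[0,0,0,0.001,0,0,0, 0,0,0,0,0,0,0]'|sed -n 1,4p
```

```text
clock: 3.88
tool_pos: [0.5546, 0.1553, 0.065]
orientation: [-0.096, 3.139, 0.0]
contact_force: [0.0, -0.1, 4.7]
clock: 4.12
tool_pos: [0.5556, 0.1553, 0.0647]
orientation: [-0.095, 3.137, 0.001]
contact_force: [0.2, -0.7, 9.4]
```

```bash
python3 -m pendant '[0,0.002,0,0,0,0,0, 0,0.002,0,0,0,0,0, 0,0.002,0,0,0,0,0, 0,0.002,0,0,0,0,0]'|sed -n 1,4p; python3 - <<'E'
from h import *
im,d=vision.camera("side"); cv2.imwrite("pics/s2.png",cv2.resize(im[225:325,285:418],None,fx=6,fy=6,interpolation=cv2.INTER_CUBIC)[:,:,::-1])
E
```

```text
clock: 4.62
tool_pos: [0.5493, 0.1549, 0.0649]
orientation: [-0.095, 3.133, 0.002]
contact_force: [1.7, -0.5, 8.0]
```

View pics/s2.png

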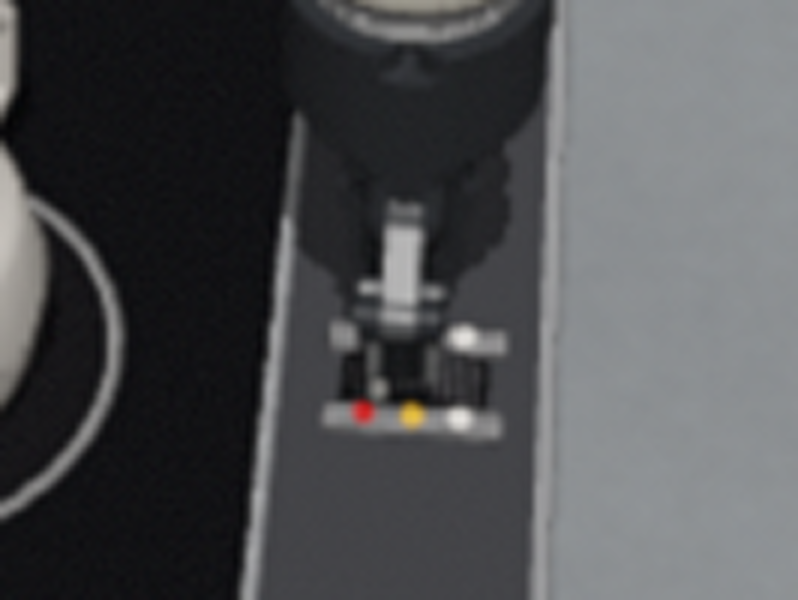

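The line has moved from about column 366 to 380, on the way to the yellow dot at 412, so the wheel is rolling. I'll continue.

```bash
python3 -m pendant '[0,0.002,0,0,0,0,0, 0,0.002,0,0,0,0,0, 0,0.002,0,0,0,0,0, 0,0.002,0,0,0,0,0, 0,0,0,0,0,0,0, 0,0,0,0,0,0,0]'|sed -n 1,4p; python3 - <<'E'
from h import *
im,d=vision.camera("side"); cv2.imwrite("pics/s3.png",cv2.resize(im[225:325,285:418],None,fx=6,fy=6,interpolation=cv2.INTER_CUBIC)[:,:,::-1])
E
```

```text
clock: 5.42
tool_pos: [0.5392, 0.1543, 0.0648]
orientation: [-0.096, 3.137, 0.001]
contact_force: [-1.8, -1.8, 11.4]
```

View pics/s3.png

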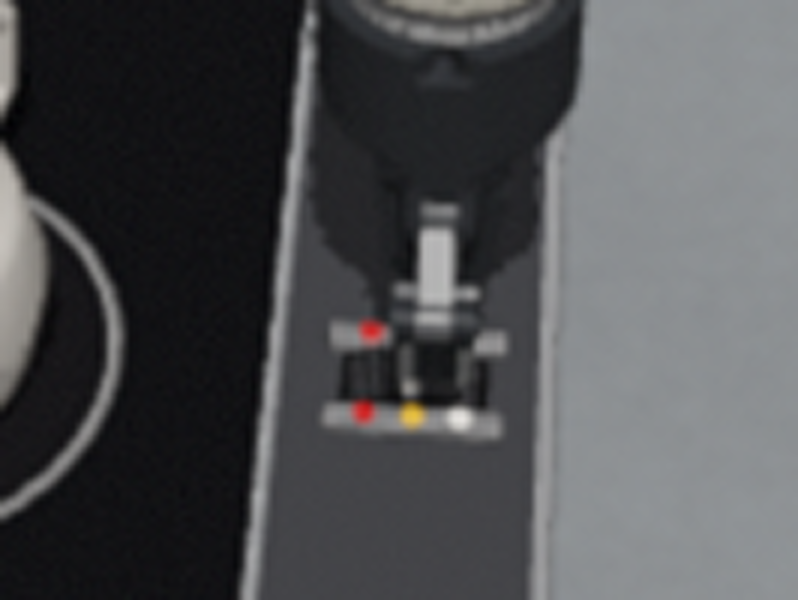

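The line is level with the yellow dot, at about (409,385). I'll lift straight off and check.

```bash
python3 -m pendant '[0,0,0,-0.002,0,0,0, 0,0,0,-0.01,0,0,0, 0,0,0,-0.04,0,0,0, 0,0,0,-0.05,0,0,0, 0,0.04,0,-0.04,0,0,0, 0,0.05,0,0,0,0,0, 0,0.05,0,0,0,0,0, 0,0,0,0,0,0,0]'|sed -n 1,4p; python3 - <<'E'
from h import *
im,d=vision.camera("side"); a=cv2.resize(im[150:325,195:418],None,fx=3.5,fy=3.4,interpolation=cv2.INTER_CUBIC)[:,:,::-1]
a=np.ascontiguousarray(a); a[:240,:320]=cv2.resize(im[270:306,331:379],(320,240),interpolation=cv2.INTER_CUBIC)[:,:,::-1]
cv2.imwrite("pics/s4.png",a)
E
```

```text
clock: 6.48
tool_pos: [0.3928, 0.1442, 0.205]
orientation: [0.1, -3.135, 0.003]
contact_force: [0.6, 0.7, 0.3]
```

View pics/s4.png

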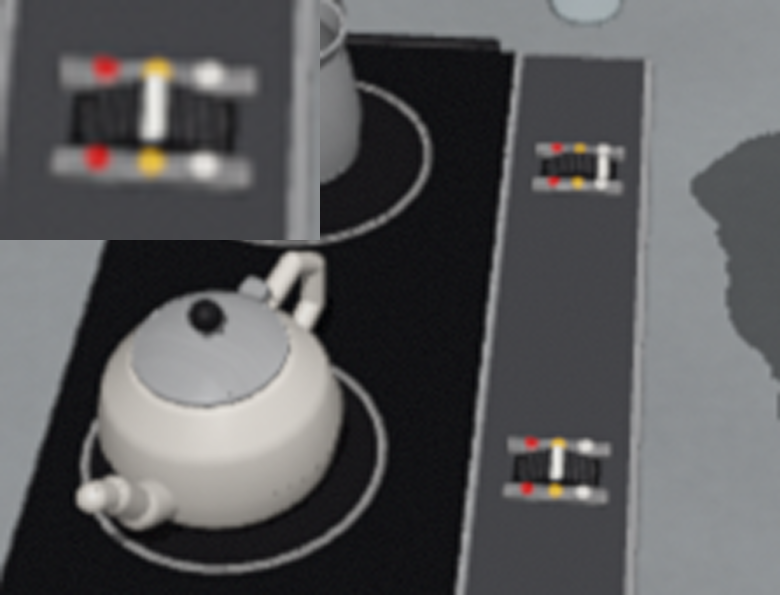

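The left wheel's white line lies across the two yellow dots (inset ≈155,110). The right wheel is still at off, the teapot hasn't moved, and the arm is clear.

```bash
python3 -c "
from station import job; print(job.finish_job())"
```

```text
the job is handed in; nothing more can be done
None
```

The job is handed in: the left wheel, for the zone the teapot stands on, is rolled one click from hot to keep-warm and settled there, the right wheel is still at off, and the robot touched nothing else.

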